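# Stand the large spot plate on edge in the drying rack

## Robot

A 6-joint arm with a two-finger parallel gripper is mounted at the origin on a cart in front of the work surface, level with it; the furniture and walls round the work are solid. World frame = base frame: x ahead of the robot, y to its left, z up, the work surface at z = 0. Lengths are in m, angles in rad, forces in N, time in s.
With the tool pointing down it reaches from about 0.35 to 0.975 m from the base axis. Payload 4.9 kg.
Tool frame: the origin (TCP) lies on the centre line of the jaws, within the pads' length; the fingertips stand 11 mm ahead of it and the grasp point (between the pads) lies 8 mm behind it; z points along the fingers, y is the direction in which the jaws open and shut (so a half turn about z gives the same grasp; the last joint's range is limited). The gripper opens to 85 mm and grips with 20 to 120 N. Pads are 22 mm wide; open, the fingers measure 114 mm over their backs; the gripper's body (76 mm by 85 mm) begins 54 mm behind the grasp point. The pads swing forward as they close: fully open they stand 13 mm farther back than shut.
Start: joints at [-1.258, 0.053, 1.613, -0, 1.476, -0.119], TCP at [0.262, -0.568, 0.242] pointing down, gripper open.
Joint ranges: [-3.01, 3.01], [-1.01, 2.22], [0.06, 2.58], [-1.02, 4.17], [0.09, 2.62], [-3.14, 3.14]. Speed limits (rad/s): [2.57, 2.57, 3.14, 3.14, 3.14, 3.14].

## Interface

Orientations are given as a rotation vector (axis times angle).
In Python, from station import ctrl gives the robot as it stands.
- The arm moves only by the shell command python3 -m crank 'ROWS' [OPENING] [FORCE]. ROWS is JSON, a list of rows, each an object of numbers: "x", "y", "z": the shift along the tool's x, y, z as a fraction of full scale; "roll": the turn about the tool's z as a fraction of full scale. In form: [{"x": .., "y": .., "z": .., "roll": ..}, ...]. A call has 1 to 10 rows; each row shifts and turns the commanded pose from where the row before left it, along the tool's axes as they then stand; what a row does not reach is not made up. Full scale, the value 1, is 0.06 m for a shift and 0.12 rad for a turn. A row lasts 1/8 s, in which the tool goes at most 62.5 mm and 10.7 degrees, less where a joint would pass 70% of its speed; a pose out of reach is approached as far as the arm can. A call with a number of a shift or a turn outside -1 to 1 is refused whole. A call with a gripper value outside its range is refused whole. OPENING is the closure, from 0 (fully open) to 1 (shut), set as the call begins (- or left out, the last holds). The fingers move at their own pace and stop on an object; FORCE is the grip in N (left out, the last holds). Time passes only in rows, so rows that do not move let the fingers close. It gives the time, the measured TCP pose, the force and the opening at its end, in the units of the state.
- ctrl.get_obs(): the state, without advancing time (a new reading comes with each control period).
- ctrl.get_image(name): name is "scene" or "side" or "wrist"; returns a dict with "img" (400x640x3 uint8, red, green, blue), "K" (3x3 intrinsics, pixels), "rvec" (rotation vector, rad) and "tvec" (3), from world to camera coordinates, as OpenCV has them. Camera axes: x right, y down, z forward; pixel columns grow to the right and rows downward; lengths in m; the calibration is good to about 2 mm. A picture is of the moment at which its call begins. There is no depth.
- ctrl.finish_job(): hands the job in, once; it reports no verdict.
The state is a dict: "t": time; "q": joint angles; "dq": joint speeds; "effort": joint torques, N m; "tool_pos": TCP position; "tool_rot": TCP orientation; "contact_force": force on the tool from outside, world axes, zero at the start; "wrist_torque": the same for the moment, N m; "opening": finger opening in m.
Only numpy, scipy, OpenCV 4.12 (cv2) and the standard library are available. Lean on these libraries where they do the work, as an engineer would, in place of code of your own. Each camera call takes 0.05 s, during which the arm holds its last target.

## Task

The rinsed spot plates have drained on the grey drip tray. Take the large twelve-well porcelain plate and stand it on edge in the empty slot of the wooden peg rack, beside the small plate that is already stored there. Set it down without dropping it, let go, and leave both small plates standing where they are.

Things in the scene. Friction and masses are not known exactly. Their poses are not given: they have to be found in the camera images.
- big_plate: Large white porcelain spot plate, twelve wells (3 across, 4 high, on one face), 80 mm wide, 100 mm high, 10 mm thick, 0.13 to 0.27 kg, on edge in either groove of the fixed grey drip tray. Origin: centre of its lower edge. x along its width, y through its thickness, z up. Lower edge 8 mm above the table; it slides straight up out of the groove, whose thin walls reach 29 mm above the table.
- small_plate: Small white porcelain spot plate with six wells, 80 mm wide, 60 mm high, 10 mm thick, on edge in the other groove of the drip tray (112 x 122 mm), parallel to the large plate and 50 mm from it. Origin: centre of its lower edge; axes as the large plate's. Stays where it is.
- stored_plate: A second small six-well plate, the same 80 x 60 x 10 mm, on edge in the occupied slot of the wooden rack, 48 mm from the middle of the empty slot. Origin: centre of its lower edge; axes as the large plate's. Stays where it is. A fixed microscope, 350 mm tall, stands on the robot's side of the rack, and a wall rises left of the table: carry high.
- empty_slot (a point): Middle of the floor of the empty slot of the fixed wooden rack (base 100 x 112 mm). x along the slot, y across it (+y to the stored plate), z up; floor 12 mm above the table. The slot is the 18 mm gap between two rows of three round-topped pegs, 12 mm thick, rising 48 mm above the floor, at x = -32, 0, 32 mm. The large plate goes in with its width along x; wells may face either way.

How it is judged:
At the end, for the whole second after the job is handed in: The large plate stands at rest on edge in the empty slot: lower edge on the slot floor (within 8 mm), within 20 mm of the middle along the slot and 12 mm across it, within 17 degrees of upright and 14 degrees of the slot's direction; both small plates still stand within 20 mm of where they were (x of big_plate in the frame of empty_slot between -0.02 and 0.02 m and y of big_plate in the frame of empty_slot between -0.012 and 0.012 m and z of big_plate in the frame of empty_slot between -0.008 and 0.008 m and angle between big_plate's own z axis and vertical below 0.3 rad and angle between the x axis of big_plate and the x axis of empty_slot, either way round below 0.25 rad and linear speed of big_plate below 0.02 m/s and angle between each of small_plate, stored_plate's own z axis and vertical below 0.35 rad and distance of each of small_plate, stored_plate from where it was at the start of the episode below 0.02 m); the robot touches nothing.
It fails at once if a small plate is knocked over or shoved away (over 30 mm or 29 degrees) ((distance of small_plate from where it was at the start of the episode above 0.03 m or angle between small_plate's own z axis and vertical above 0.5 rad) or (distance of stored_plate from where it was at the start of the episode above 0.03 m or angle between stored_plate's own z axis and vertical above 0.5 rad)).
It fails at once if the large plate is dropped (moves freely at over 0.7 m/s) or tipped over (more than 46 degrees from upright) ((linear speed of big_plate above 0.7 m/s and contact force between the fingers and big_plate below 0.1 N) or angle between big_plate's own z axis and vertical above 0.8 rad).
It also fails if it takes over 51 s, if anything falls off the work surface, if the arm or the gripper's body presses on something with over 40 N, if the wrist force passes 120 N, or if a joint passes its speed limit or range.

## Working session

There is one attempt and no reset: what is moved stays moved. The work goes in short steps, Python scripts to look and compute and a shell command to move; the robot and the scene stay as the last step left them, time stands still between calls to the robot, and variables do not carry over. Pictures are saved under pics/ and viewed, and the job is handed in when it is done.

```bash
ls; mkdir -p pics
python3 - <<'E'
from station import ctrl
import cv2
print(ctrl.get_obs())
for n in ["scene","side","wrist"]:
    d=ctrl.get_image(n); cv2.imwrite(f"pics/{n}0.png",d["img"][:,:,::-1])
    R=cv2.Rodrigues(d["rvec"])[0]; print(n,d["K"].tolist(),(-R.T@d["tvec"].reshape(3)).round(3), R[2].round(3))
E
```

```text
pics
{'t': 0.0, 'q': array([-1.25799991e+00,  5.33857026e-02,  1.61429563e+00, -2.84638025e-05,
        1.47603023e+00, -1.19004487e-01]), 'dq': array([-8.95844576e-05,  5.16475449e-04,  5.77030146e-04,  4.09002663e-04,
        4.32013055e-04,  9.58872473e-04]), 'effort': array([-1.95075285e-03, -3.93694282e+01, -3.70172489e+01, -2.61788746e-04,
        7.00308665e-03, -1.69698666e-05]), 'tool_pos': array([ 0.26136871, -0.56705301,  0.24104416]), 'tool_rot': array([-3.06659883e+00, -6.72567123e-01,  3.66052505e-04]), 'contact_force': array([-0.29479269, -0.25483516, -0.02699708]), 'wrist_torque': array([-0.01492239,  0.02092573, -0.0214698 ]), 'opening': 0.08538928166232806}
scene [[379.52602261692397, 0.0, 327.6046237792603], [0.0, 379.52602261692397, 195.66876328315834], [0.0, 0.0, 1.0]] [-0.13   0.245  0.581] [ 0.708 -0.454 -0.542]
side [[442.69927535289173, 0.0, 315.111051209939], [0.0, 442.69927535289173, 196.67324108469106], [0.0, 0.0, 1.0]] [ 0.048 -0.985  0.78 ] [ 0.411  0.664 -0.625]
wrist [[337.7757651320402, 0.0, 320.43104250300524], [0.0, 337.7757651320402, 201.3691320200414], [0.0, 0.0, 1.0]] [ 0.322 -0.538  0.373] [-0.241 -0.11  -0.964]
```

View pics/scene0.png

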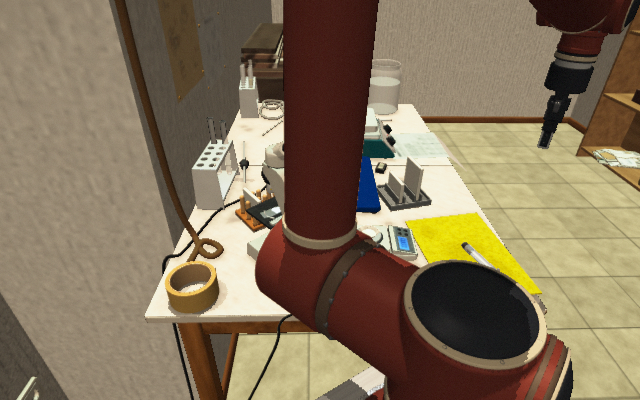

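View pics/side0.png

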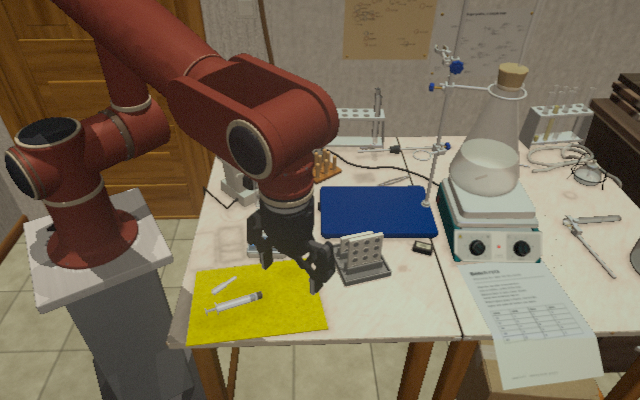

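View pics/wrist0.png

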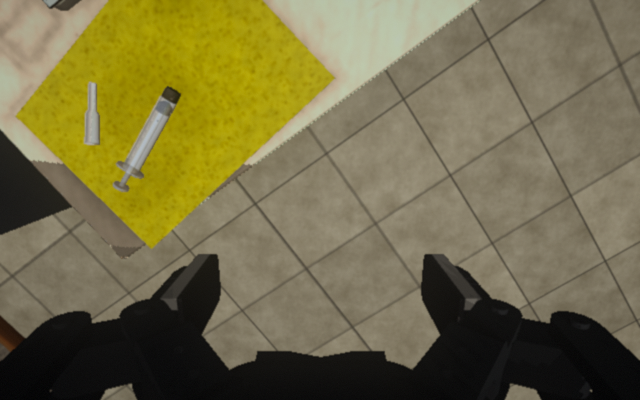

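The scene view shows the tray near (405,185) with the large plate at about (413,175), and the rack at about (258,212), partly hidden. The side view shows the tray at (360,258) and the rack at (323,165). I'll zoom in on both.

Run:
```python
import cv2,numpy as np
s=cv2.imread("pics/scene0.png"); d=cv2.imread("pics/side0.png")
def crop(i,x,y,w,h,k): return cv2.resize(i[y:y+h,x:x+w],None,fx=k,fy=k,interpolation=cv2.INTER_CUBIC)
cv2.imwrite("pics/z1.png",np.vstack([crop(s,370,150,80,60,8)]))
cv2.imwrite("pics/z2.png",np.vstack([crop(d,310,220,100,70,8)]))
cv2.imwrite("pics/z3.png",np.hstack([crop(s,230,180,65,60,6),crop(d,290,135,65,60,6)]))
```

```text
(no output)
```

View pics/z1.png

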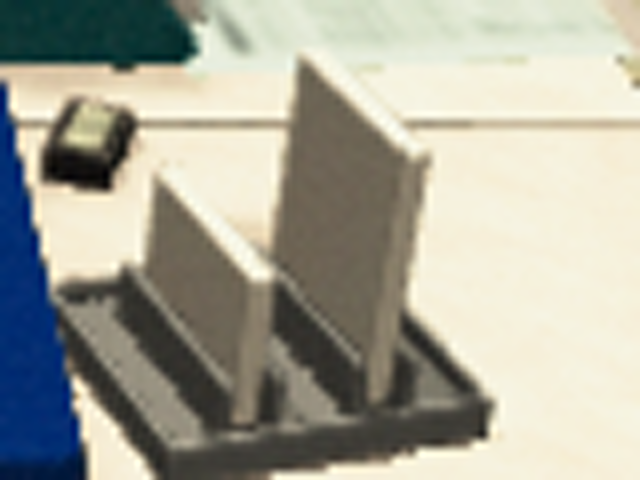

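View pics/z2.png

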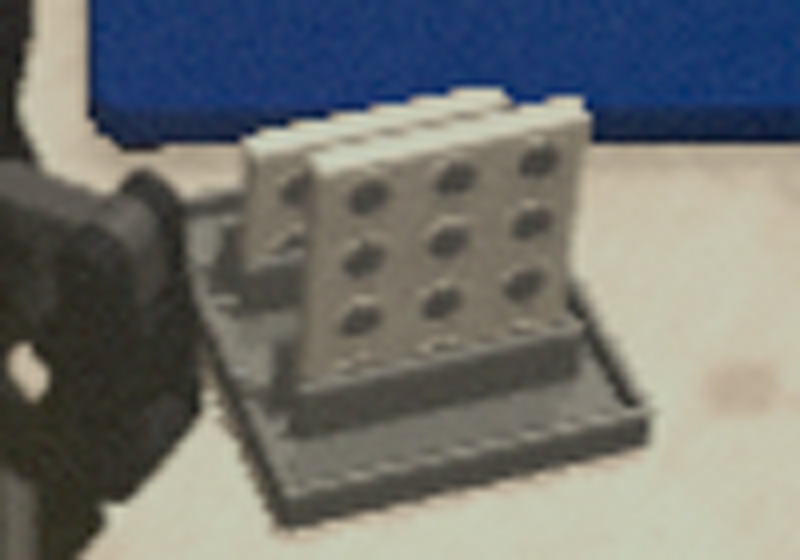

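View pics/z3.png

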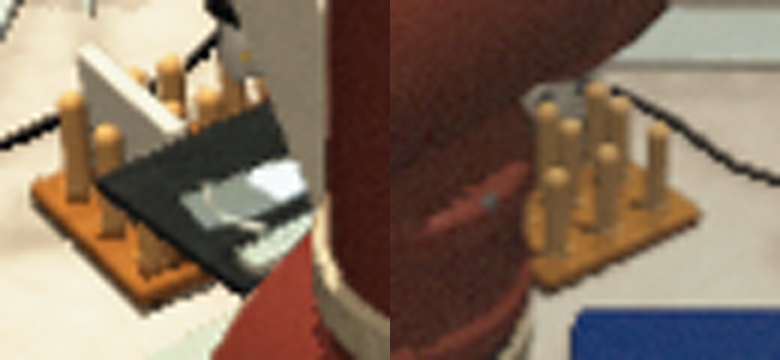

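```bash
cat > h.py <<'E'
import numpy as np,cv2
from station import ctrl
from scipy.optimize import least_squares
def cam(n):
    d=ctrl.get_image(n); return d
def save(n,f):
    d=ctrl.get_image(n); cv2.imwrite(f"pics/{f}.png",d["img"][:,:,::-1]); return d
def proj(d,P):
    return cv2.projectPoints(np.array(P,float),np.array(d["rvec"]),np.array(d["tvec"]),np.array(d["K"]),None)[0].reshape(-1,2)
def ray(d,u,z):
    K=np.array(d["K"]);R=cv2.Rodrigues(np.array(d["rvec"]))[0];c=-R.T@np.array(d["tvec"]).reshape(3)
    v=R.T@np.linalg.inv(K)@[u[0],u[1],1]; return c+v*(z-c[2])/v[2]
def fitpose(obs,x0):
    """obs: list of (cam dict, local point, pixel)"""
    def f(p):
        c,s=np.cos(p[2]),np.sin(p[2]);r=[]
        for d,l,u in obs:
            w=[p[0]+c*l[0]-s*l[1],p[1]+s*l[0]+c*l[1],l[2]]
            r+=list(proj(d,[w])[0]-u)
        return np.array(r)
    s=least_squares(f,x0,loss="soft_l1"); return s.x,f(s.x).reshape(-1,2)
E
python3 - <<'E'
from h import *
s=cam("scene");d=cam("side")
S=lambda x,y:np.array([370+(x+.5)/8-.5,150+(y+.5)/8-.5])
D=lambda x,y:np.array([310+(x+.5)/8-.5,220+(y+.5)/8-.5])
print(ray(s,S(300,58),.108),ray(s,S(406,158),.108),ray(d,D(312,160),.108),ray(d,D(590,108),.108))
H=.108
obs=[(s,(.04,.005,H),S(300,58)),(s,(-.04,.005,H),S(406,160)),(s,(-.04,-.005,H),S(430,155)),
(d,(-.04,-.005,H),D(312,165)),(d,(.04,-.005,H),D(590,112)),(d,(.04,.005,H),D(580,95))]
p,r=fitpose(obs,[.45,-.5,.0]);print(p,r.round(1))
print(ctrl.get_obs()['t'])
E
```

```text
[ 0.54561635 -0.44495565  0.108     ] [ 0.47399175 -0.42630345  0.108     ] [ 0.47306136 -0.43561226  0.108     ] [ 0.54989326 -0.45919003  0.108     ]
[ 0.51178593 -0.44400526 -0.31201101] [[ 0.4 -1.4]
 [-0.2 -0.5]
 [ 0.4 -0.3]
 [-0.1 -0.2]
 [-0.   0.3]
 [-0.4 -0.6]]
0.25
```

Run:
```python
from h import *
s=cam("scene");d=cam("side")
S=lambda x,y:np.array([230+x/6-.4,180+y/6-.4])
D=lambda x,y:np.array([290+(x-390)/6-.4,135+y/6-.4])
for p in [(83,45),(185,130)]: print(ray(s,S(*p),.072)[:2].round(4))
print('pegs scene')
for p in [(72,100),(107,132),(170,65),(206,97),(138,77)]: print(p,ray(s,S(*p),.055)[:2].round(4))
print('side')
for p in [(557,178),(607,154),(659,131),(547,111),(571,127),(598,92),(620,104)]: print(p,ray(d,D(*p),.055)[:2].round(4))
print('base',ray(d,D(545,290),0),ray(d,D(700,213),0), ray(s,S(32,190),.012),ray(s,S(145,300),.012))
```

```text
[ 0.6781 -0.0172]
[ 0.5962 -0.0282]
pegs scene
(72, 100) [ 0.6656 -0.0056]
(107, 132) [ 0.6353 -0.009 ]
(170, 65) [ 0.6706 -0.0522]
(206, 97) [ 0.6393 -0.0551]
(138, 77) [ 0.6685 -0.0365]
side
(557, 178) [ 0.6092 -0.091 ]
(607, 154) [ 0.6408 -0.0864]
(659, 131) [ 0.6736 -0.0829]
(547, 111) [ 0.6361 -0.0385]
(571, 127) [ 0.6386 -0.057 ]
(598, 92) [ 0.6672 -0.0372]
(620, 104) [ 0.6705 -0.0523]
base [ 0.59569028 -0.10186799  0.        ] [ 0.69695142 -0.08799651  0.        ] [0.67187495 0.01480819 0.012     ] [0.57577263 0.00309253 0.012     ]
```

The plate fits at about (0.512, -0.444) with yaw -0.31, residuals of 1 px or less. The rack slot is at about (0.640, -0.071) with yaw 0.12. I'll roll into line with the plate and half close the jaws.

```bash
python3 -m crank '[{"roll":0.9},{"roll":0.9},{"roll":0.9},{"roll":0.9},{"roll":0.9},{"roll":0.9},{"roll":0.8},{}]' 0.45 60
```

```text
validation failed for argument at $[0]...
```

```bash
python3 -m crank '[{"x":0.7,"y":-0.6},{"x":0.7,"y":-0.7},{"x":0.7,"y":-0.7},{"x":0.7,"y":-0.7},{"x":0.5,"y":-0.5},{},{}]'
python3 - <<'E'
from h import *
d=save("wrist","w1");save("scene","s1");save("side","d1")
E
```

```text
validation failed for argument at $[0]...
```

```bash
python3 -m crank '[{"x":0,"y":0,"z":0,"roll":0.9},{"x":0,"y":0,"z":0,"roll":0.9},{"x":0,"y":0,"z":0,"roll":0.9},{"x":0,"y":0,"z":0,"roll":0.9},{"x":0,"y":0,"z":0,"roll":0.9},{"x":0,"y":0,"z":0,"roll":0.9},{"x":0,"y":0,"z":0,"roll":0.8},{"x":0,"y":0,"z":0,"roll":0}]' 0.45 60
```

```text
t: 1.5
tool_pos: [0.2616, -0.5676, 0.2424]
tool_rot: [3.104, -0.487, 0.0]
contact_force: [-0.0, 0.7, 0.5]
opening: 0.0468
```

```bash
python3 -m crank '[{"x":0.7,"y":-0.6,"z":0,"roll":0},{"x":0.7,"y":-0.7,"z":0,"roll":0},{"x":0.7,"y":-0.7,"z":0,"roll":0},{"x":0.7,"y":-0.7,"z":0,"roll":0},{"x":0.5,"y":-0.5,"z":0,"roll":0},{"x":0,"y":0,"z":0,"roll":0},{"x":0,"y":0,"z":0,"roll":0}]'
python3 - <<'E'
from h import *
d=save("wrist","w1");save("scene","s1");save("side","d1")
E
```

```text
t: 2.38
tool_pos: [0.5086, -0.4459, 0.2422]
tool_rot: [3.103, -0.487, -0.001]
contact_force: [-0.7, -0.6, -0.2]
opening: 0.0471
```

View pics/w1.png

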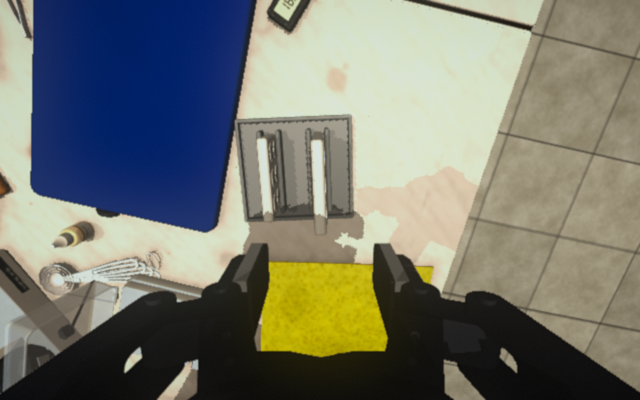

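View pics/s1.png

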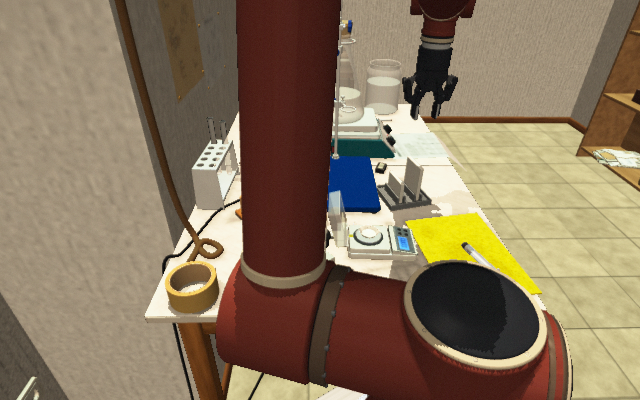

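View pics/d1.png

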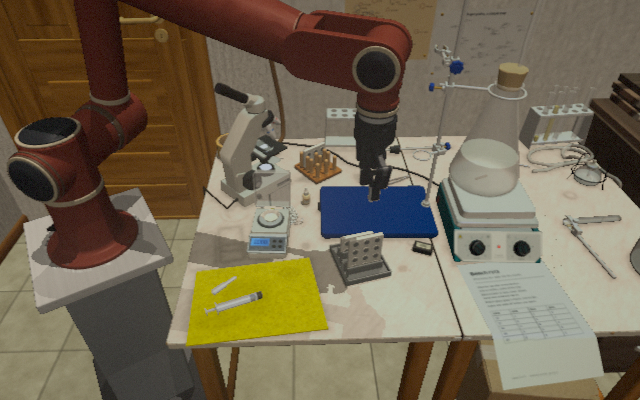

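The wrist view shows the large plate's top edge vertical at column 318, rows 138–232, so the yaw is in line. The side view now shows the rack clearly at about (318,165), the microscope at about (250,150), and the stand rod at (430,200).

Run:
```python
import cv2,numpy as np
def crop(n,x,y,w,h,k): return cv2.resize(cv2.imread(f"pics/{n}.png")[y:y+h,x:x+w],None,fx=k,fy=k,interpolation=cv2.INTER_CUBIC)
cv2.imwrite("pics/z4.png",crop("d1",285,135,65,55,10))
cv2.imwrite("pics/z5.png",crop("w1",230,105,140,140,4))
```

```text
(no output)
```

View pics/z4.png

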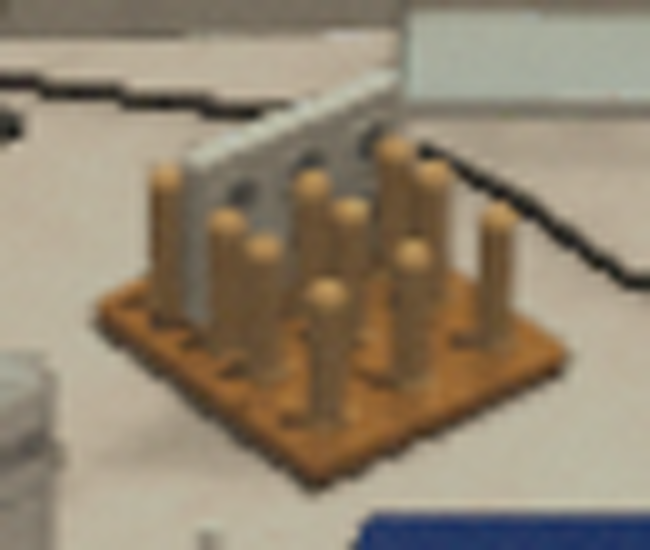

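View pics/z5.png

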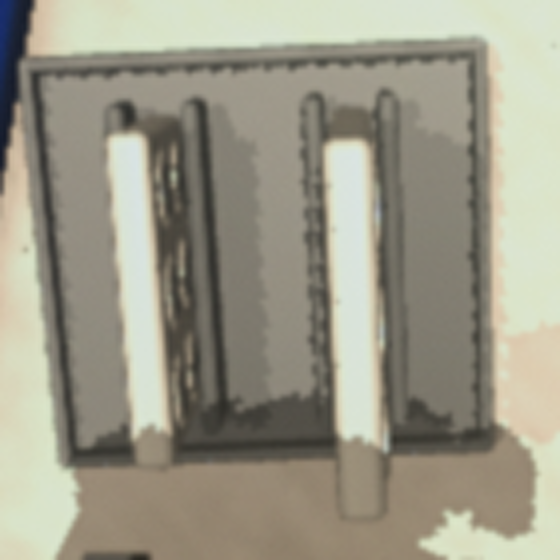

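Run:
```python
from h import *
s=cam("scene");d=cam("side");w=cam("wrist")
S=lambda x,y:np.array([370+(x+.5)/8-.5,150+(y+.5)/8-.5])
D=lambda x,y:np.array([310+(x+.5)/8-.5,220+(y+.5)/8-.5])
W=lambda x,y:np.array([230+x/4-.4,105+y/4-.4])
H=.108
ow=[(w,(.04,.005,H),W(323,138)),(w,(.04,-.005,H),W(370,138)),(w,(-.04,.005,H),W(338,440)),(w,(-.04,-.005,H),W(384,440))]
obs=[(s,(.04,.005,H),S(300,58)),(s,(-.04,.005,H),S(406,160)),(s,(-.04,-.005,H),S(430,155)),
(d,(-.04,-.005,H),D(312,165)),(d,(.04,-.005,H),D(590,112)),(d,(.04,.005,H),D(580,95))]
for o in (ow,obs+ow):
    p,r=fitpose(o,[.5,-.45,-.3]);print("plate",p.round(4),r.round(1).tolist())
P=lambda x,y:np.array([285+x/10-.45,135+y/10-.45])
T=[[(327,296),(412,255),(498,217)],[(264,250),(350,213),(432,177)],[(227,223),(312,185),(395,152)],[(165,180)]]
ob=[(d,((-.032,0,.032)[i],(-.015,.015,.033,.063)[j],.055),P(*T[j][i])) for j in range(4) for i in range(len(T[j]))]
p,r=fitpose(ob,[.64,-.07,.1]);print("rack",p.round(4),r.round(1).tolist())
for u,z in [((428,204),0.01),((437,150),.2)]: print("rod",ray(d,u,z))
# microscope: base corners and top
for u,z in [((222,196),0),((290,200),0),((245,95),.35),((220,88),.35),((265,95),.35),((275,195),0)]: print(u,ray(d,u,z).round(3))
print(ctrl.get_obs()['tool_pos'])
```

```text
plate [ 0.5134 -0.4456 -0.2778] [[-0.6, -1.4], [0.5, -1.9], [-0.2, 19.6], [0.2, 19.2]]
plate [ 0.5128 -0.4453 -0.2812] [[0.1, -1.5], [0.4, -0.8], [0.8, -0.6], [0.9, 0.3], [0.5, 0.0], [0.0, -0.8], [-0.5, -0.5], [0.6, -1.0], [-0.4, 20.4], [-0.1, 20.0]]
rack [ 0.6395 -0.0715  0.1134] [[0.1, -0.1], [0.1, 0.2], [-0.1, 0.2], [-0.0, -0.0], [-0.1, -0.1], [0.0, -0.1], [-0.1, -0.0], [-0.0, 0.1], [-0.0, -0.2], [0.1, -0.1]]
rod [ 0.79906641 -0.35619121  0.01      ]
rod [ 0.77430767 -0.37048654  0.2       ]
(222, 196) [ 0.339 -0.015  0.   ]
(290, 200) [ 0.493 -0.132  0.   ]
(245, 95) [ 0.387 -0.146  0.35 ]
(220, 88) [ 0.355 -0.084  0.35 ]
(265, 95) [ 0.425 -0.169  0.35 ]
(275, 195) [ 0.468 -0.09   0.   ]
[ 0.50815911 -0.44638206  0.24240248]
```

Run:
```python
from h import *
s=cam("scene");d=cam("side");w=cam("wrist")
S=lambda x,y:np.array([370+(x+.5)/8-.5,150+(y+.5)/8-.5])
D=lambda x,y:np.array([310+(x+.5)/8-.5,220+(y+.5)/8-.5])
W=lambda x,y:np.array([230+x/4-.4,105+y/4-.4])
H=.108
ow=[(w,(.04,.005,H),W(323,138)),(w,(.04,-.005,H),W(370,138)),(w,(-.04,.005,H),W(340,519)),(w,(-.04,-.005,H),W(385,519))]
obs=[(s,(.04,.005,H),S(300,58)),(s,(-.04,.005,H),S(406,160)),(s,(-.04,-.005,H),S(430,155)),
(d,(-.04,-.005,H),D(312,165)),(d,(.04,-.005,H),D(590,112)),(d,(.04,.005,H),D(580,95))]
for o in (ow,obs+ow):
    p,r=fitpose(o,[.5,-.45,-.3]);print("plate",p.round(4),r.round(1).tolist())
for z in (.15,.2,.25): print(ray(d,(393,150),z),ray(d,(440,148),z))
for z in (.35,.4,.5): print(ray(d,(443,50),z))
print(ctrl.get_obs()['t'])
```

```text
plate [ 0.513  -0.4451 -0.2741] [[-0.5, -0.3], [0.5, -0.8], [-0.3, 0.8], [0.3, 0.4]]
plate [ 0.5128 -0.445  -0.278 ] [[-0.0, -1.5], [0.4, -0.8], [0.8, -0.6], [0.8, 0.3], [0.5, -0.1], [-0.0, -0.9], [-0.5, -0.1], [0.6, -0.5], [-0.6, 1.0], [0.0, 0.6]]
[ 0.73894465 -0.25669982  0.15      ] [ 0.8506246  -0.31449198  0.15      ]
[ 0.684048   -0.31452303  0.2       ] [ 0.78685833 -0.36772534  0.2       ]
[ 0.62915135 -0.37234625  0.25      ] [ 0.72309206 -0.42095871  0.25      ]
[ 0.94662049 -0.17763243  0.35      ]
[ 0.84199177 -0.27158065  0.4       ]
[ 0.63273434 -0.4594771   0.5       ]
2.825
```

```bash
python3 -m crank '[{"x":0.06,"y":-0.04,"z":0.3,"roll":-0.28},{"x":0,"y":0,"z":0.5,"roll":0},{"x":0,"y":0,"z":0.5,"roll":0},{"x":0,"y":0,"z":0.5,"roll":0},{"x":0,"y":0,"z":0.2,"roll":0},{"x":0,"y":0,"z":0,"roll":0},{"x":0,"y":0,"z":0,"roll":0}]'
python3 - <<'E'
from h import *
d=save("wrist","w2");save("side","d2")
i=cv2.imread("pics/d2.png")[200:300,290:420];cv2.imwrite("pics/z6.png",cv2.resize(i,None,fx=6,fy=6,interpolation=2))
E
```

```text
t: 3.7
tool_pos: [0.5138, -0.4452, 0.1238]
tool_rot: [3.11, -0.435, 0.003]
contact_force: [0.8, -0.4, 0.2]
opening: 0.047
```

View pics/w2.png

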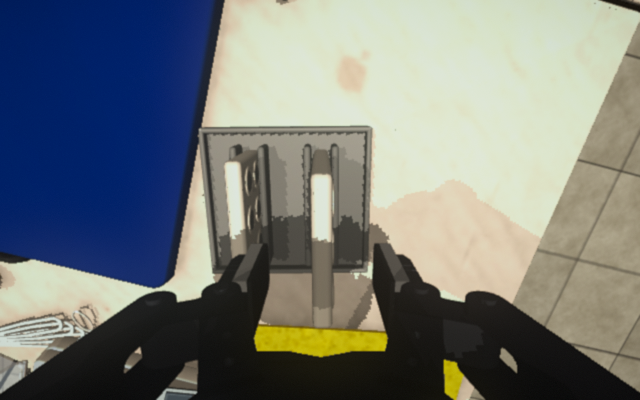

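View pics/z6.png

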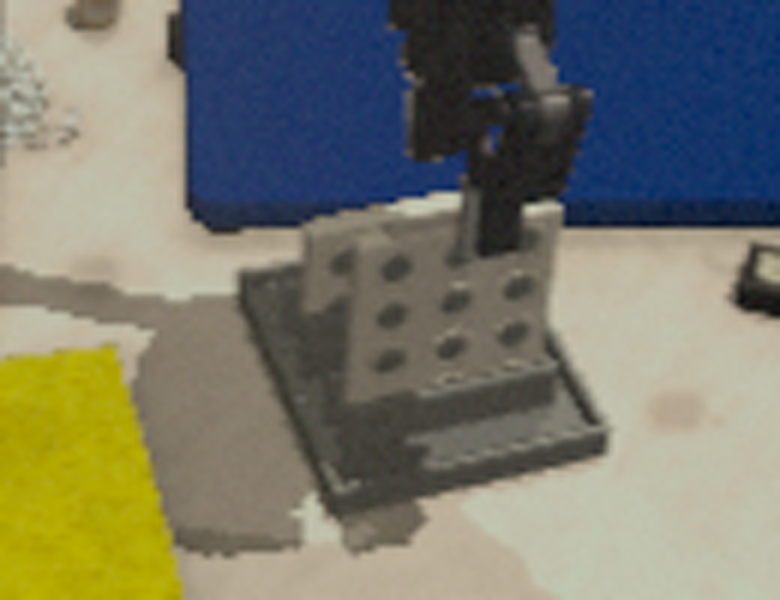

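The jaws straddle the large plate and are centred on it, and nothing is touching. I'll go down the remaining 48 mm and close.

```bash
python3 -m crank '[{"x":0,"y":0,"z":0.4,"roll":0},{"x":0,"y":0,"z":0.4,"roll":0},{"x":0,"y":0,"z":0,"roll":0},{"x":0,"y":0,"z":0,"roll":0}]'; python3 -m crank '[{"x":0,"y":0,"z":0,"roll":0},{"x":0,"y":0,"z":0,"roll":0},{"x":0,"y":0,"z":0,"roll":0},{"x":0,"y":0,"z":0,"roll":0},{"x":0,"y":0,"z":0,"roll":0},{"x":0,"y":0,"z":0,"roll":0},{"x":0,"y":0,"z":0,"roll":0},{"x":0,"y":0,"z":0,"roll":0}]' 1 70
```

```text
t: 4.3
tool_pos: [0.5138, -0.4452, 0.0759]
tool_rot: [3.11, -0.436, 0.003]
contact_force: [-0.4, -0.8, -0.4]
opening: 0.0466
t: 5.3
tool_pos: [0.5137, -0.4452, 0.0757]
tool_rot: [3.11, -0.436, 0.002]
contact_force: [0.1, -0.4, 5.6]
opening: 0.0091
```

```bash
python3 -m crank '[{"x":0,"y":0,"z":-0.2,"roll":0},{"x":0,"y":0,"z":-0.2,"roll":0},{"x":0,"y":0,"z":-0.4,"roll":0},{"x":0,"y":0,"z":-0.4,"roll":0},{"x":0,"y":0,"z":-0.3,"roll":0},{"x":0,"y":0,"z":0,"roll":0},{"x":0,"y":0,"z":0,"roll":0}]'
python3 - <<'E'
from h import *
d=save("wrist","w3");save("side","d3")
i=cv2.imread("pics/d3.png")[180:300,290:420];cv2.imwrite("pics/z7.png",cv2.resize(i,None,fx=5,fy=5,interpolation=2))
E
```

```text
t: 6.18
tool_pos: [0.5127, -0.4441, 0.1632]
tool_rot: [-3.11, 0.436, 0.002]
contact_force: [0.4, 0.0, -1.7]
opening: 0.0089
```

View pics/w3.png

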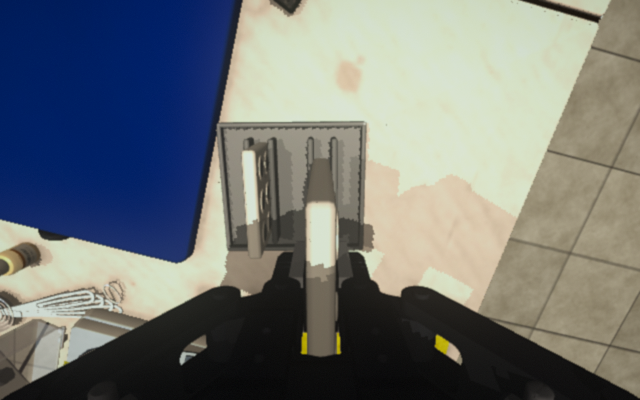

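View pics/z7.png

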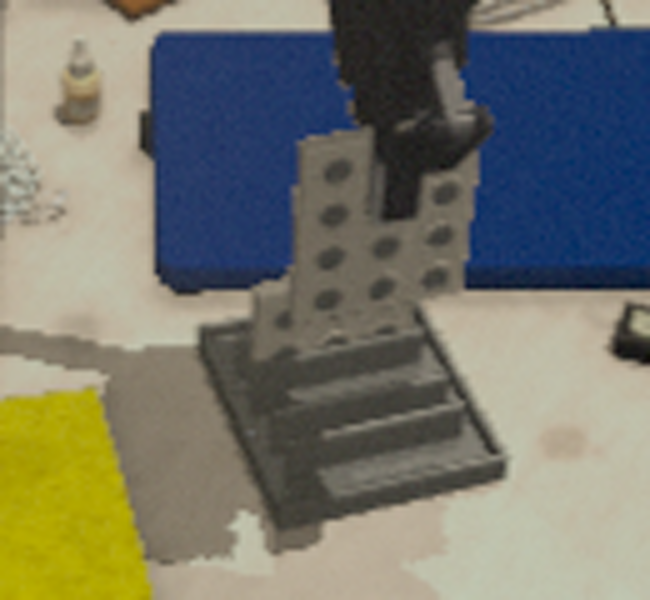

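The plate is held upright and clear of the tray, and the small plate hasn't moved. I'll raise it high now.

```bash
python3 -m crank '[{"x":0,"y":0,"z":-0.5,"roll":0},{"x":0,"y":0,"z":-0.6,"roll":0},{"x":0,"y":0,"z":-0.6,"roll":0},{"x":0,"y":0,"z":-0.6,"roll":-0.4},{"x":0,"y":0,"z":-0.6,"roll":-0.5},{"x":0,"y":0,"z":-0.6,"roll":-0.6},{"x":0,"y":0,"z":-0.6,"roll":-0.6},{"x":0,"y":0,"z":-0.4,"roll":-0.6},{"x":0,"y":0,"z":-0.3,"roll":-0.57},{"x":0,"y":0,"z":0,"roll":0}]'
python3 - <<'E'
from h import *
save("side","d4");save("scene","s4")
o=ctrl.get_obs();R=cv2.Rodrigues(o['tool_rot'])[0];print(o['q'].round(3),R[:,0],R[:,1])
t=o['tool_pos'];g=np.array([.6395,-.0715])-t[:2];print(t,g@R[:2,0]/.06,g@R[:2,1]/.06)
E
```

```text
t: 7.52
tool_pos: [0.5134, -0.4448, 0.4533]
tool_rot: [3.135, 0.177, 0.002]
contact_force: [0.8, 0.3, -2.3]
opening: 0.0093
[-0.823  0.143  1.176  0.     1.824  0.635] [ 0.99365464  0.11246727 -0.00125647] [ 0.11246502 -0.99365416 -0.00173918]
[ 0.51307611 -0.4445078   0.4506054 ] 2.792880837439456 -5.940374884343409
```

View pics/d4.png

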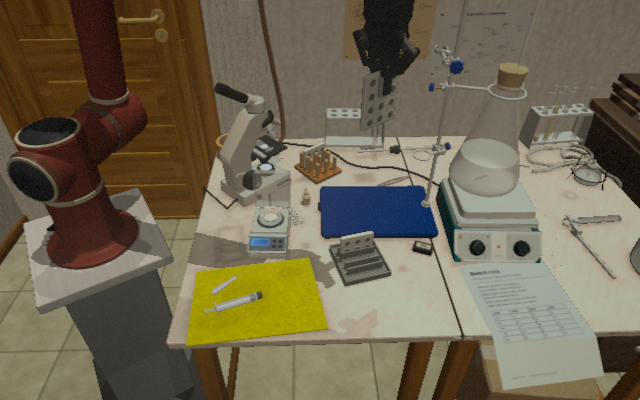

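View pics/s4.png

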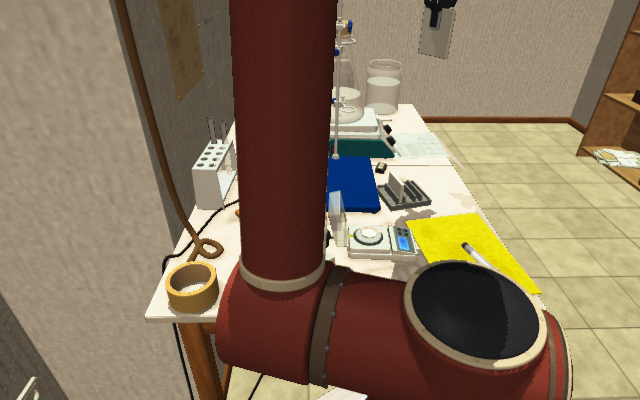

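```bash
python3 -m crank '[{"x":0.3,"y":-0.4,"z":0,"roll":0},{"x":0.3,"y":-0.7,"z":0,"roll":0},{"x":0.3,"y":-0.7,"z":0,"roll":0},{"x":0.3,"y":-0.7,"z":0,"roll":0},{"x":0.3,"y":-0.7,"z":0,"roll":0},{"x":0.3,"y":-0.7,"z":0,"roll":0},{"x":0.3,"y":-0.7,"z":0,"roll":0},{"x":0.3,"y":-0.7,"z":0,"roll":0},{"x":0.3,"y":-0.4,"z":0,"roll":0},{"x":0.1,"y":-0.24,"z":0,"roll":0}]'; python3 -m crank '[{"x":0,"y":0,"z":0,"roll":0},{"x":0,"y":0,"z":0,"roll":0},{"x":0,"y":0,"z":0,"roll":0}]'
python3 - <<'E'
from h import *
save("side","d5");save("wrist","w5")
o=ctrl.get_obs();R=cv2.Rodrigues(o['tool_rot'])[0];print(o['q'].round(3),R[:,0],R[:,1])
t=o['tool_pos'];g=np.array([.6395,-.0715])-t[:2];print(t,g@R[:2,0]/.06,g@R[:2,1]/.06)
E
```

```text
t: 8.88
tool_pos: [0.6397, -0.07, 0.4499]
tool_rot: [-3.136, -0.18, 0.005]
contact_force: [-0.5, 0.3, -1.4]
opening: 0.0091
t: 9.25
tool_pos: [0.6393, -0.0725, 0.4524]
tool_rot: [3.136, 0.176, -0.0]
contact_force: [-0.4, 0.3, -1.2]
opening: 0.009
[-0.228  0.057  1.265 -0.     1.819  1.23 ] [9.93684159e-01 1.12213050e-01 1.53029301e-04] [ 1.12213021e-01 -9.93684157e-01  1.87083136e-04]
[ 0.63935779 -0.07224838  0.45244148] 0.0037548447769256456 -0.012128239081755792
```

View pics/d5.png

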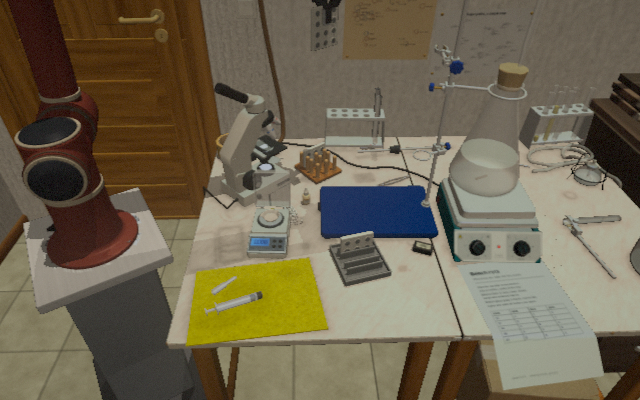

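View pics/w5.png

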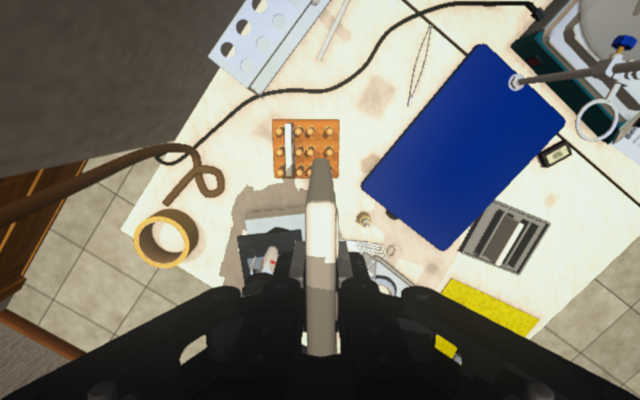

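The wrist view shows the rack rows parallel to the held plate, with the rack at about (305,148), and the path down is open. The microscope is at the left, at about (270,240). I'll check how close it is.

Run:
```python
from h import *
w=cam("wrist");d=cam("side")
for z in (0.05,.1,.15,.2,.3): print(z,ray(w,(304,215),z).round(3),ray(w,(303,250),z).round(3), 'side tube',ray(d,(272,118),z).round(3),'stage', ray(d,(284,150),z).round(3))
i=cv2.imread("pics/d5.png")[75:215,195:345];cv2.imwrite("pics/z8.png",cv2.resize(i,None,fx=4,fy=4,interpolation=2))
i=cv2.imread("pics/w5.png")[100:300,220:380];cv2.imwrite("pics/z9.png",cv2.resize(i,None,fx=3,fy=3,interpolation=2))
```

```text
0.05 [ 0.534 -0.056  0.05 ] [ 0.471 -0.061  0.05 ] side tube [0.629 0.231 0.05 ] stage [0.567 0.033 0.05 ]
0.1 [ 0.55  -0.057  0.1  ] [ 0.493 -0.061  0.1  ] side tube [0.589 0.148 0.1  ] stage [ 0.532 -0.036  0.1  ]
0.15 [ 0.566 -0.058  0.15 ] [ 0.515 -0.061  0.15 ] side tube [0.549 0.064 0.15 ] stage [ 0.496 -0.106  0.15 ]
0.2 [ 0.582 -0.058  0.2  ] [ 0.537 -0.062  0.2  ] side tube [ 0.509 -0.019  0.2  ] stage [ 0.46  -0.176  0.2  ]
0.3 [ 0.614 -0.06   0.3  ] [ 0.581 -0.062  0.3  ] side tube [ 0.43  -0.186  0.3  ] stage [ 0.389 -0.315  0.3  ]
```

View pics/z8.png

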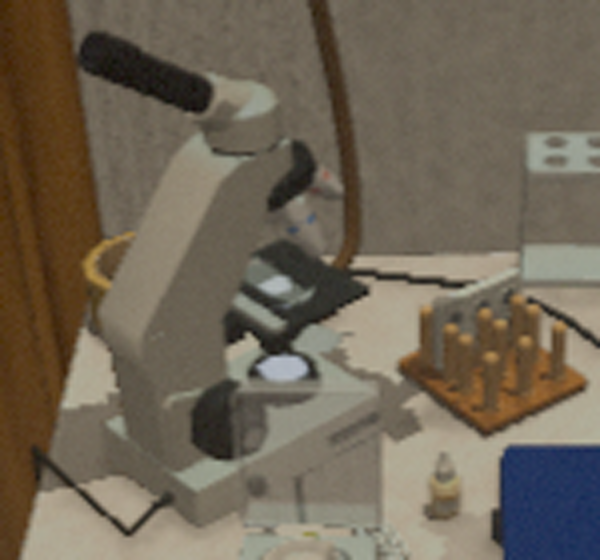

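View pics/z9.png

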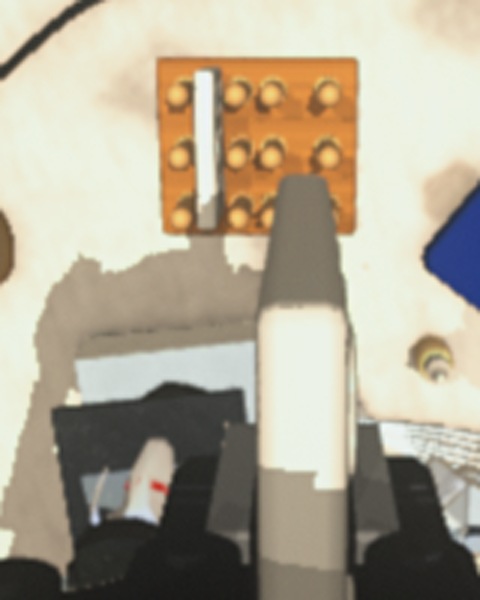

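Run:
```python
from h import *
d=cam("side")
for z in (.4,.45,.5,.55,.6): print(z,proj(d,[[.51,-.445,z],[0.3,-.26,z+.1],[0.3,-.26,z+.2]]).round())
```

```text
0.4 [[376. 116.]
 [218.  51.]
 [209. -11.]]
0.45 [[379.  90.]
 [213.  21.]
 [204. -47.]]
0.5 [[382.  62.]
 [209. -11.]
 [198. -86.]]
0.55 [[ 385.   31.]
 [ 204.  -47.]
 [ 192. -130.]]
0.6 [[ 388.   -3.]
 [ 198.  -86.]
 [ 186. -178.]]
```

The arm geometry puts the forearm about 0.4 m or more above the microscope head at the final pose, so the way is clear. I'll go down in steps.

```bash
python3 -m crank '[{"x":0,"y":0,"z":0.5,"roll":0},{"x":0,"y":0,"z":0.7,"roll":0},{"x":0,"y":0,"z":0.7,"roll":0},{"x":0,"y":0,"z":0.7,"roll":0},{"x":0,"y":0,"z":0.7,"roll":0},{"x":0,"y":0,"z":0.7,"roll":0},{"x":0,"y":0,"z":0.4,"roll":0},{"x":0,"y":0,"z":0.3,"roll":0},{"x":0,"y":0,"z":0,"roll":0},{"x":0,"y":0,"z":0,"roll":0}]';  python3 - <<'E'
from h import *
save("side","d6");save("wrist","w6");save("scene","s6")
o=ctrl.get_obs();R=cv2.Rodrigues(o['tool_rot'])[0];print(o['q'].round(3),R[:,0],R[:,1])
t=o['tool_pos'];g=np.array([.6395,-.0715])-t[:2];print(t,g@R[:2,0]/.06,g@R[:2,1]/.06)
i=cv2.imread("pics/d6.png")[85:195,270:370];cv2.imwrite("pics/z10.png",cv2.resize(i,None,fx=5,fy=5,interpolation=2))
E
```

```text
t: 10.75
tool_pos: [0.6405, -0.0716, 0.172]
tool_rot: [3.136, 0.179, 0.004]
contact_force: [0.7, 0.6, -0.9]
opening: 0.009
[-0.227  0.147  1.632  0.     1.361  1.23 ] [0.99352299 0.11359751 0.00276986] [ 1.13595194e-01 -9.93526634e-01  9.79996939e-04]
[ 0.64050529 -0.07155789  0.17217386] -0.01653671579040769 -0.0028618200731709556
```

View pics/z10.png

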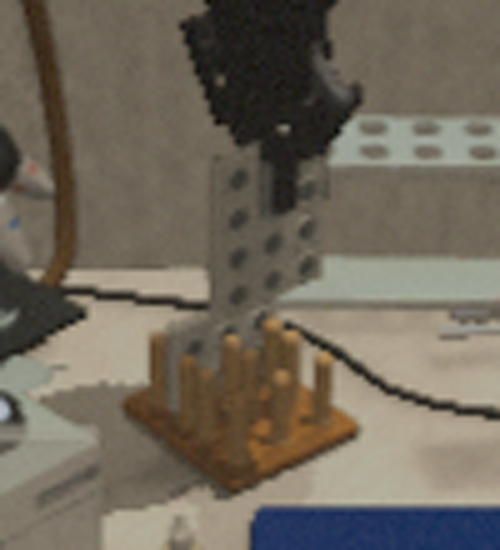

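View pics/w6.png

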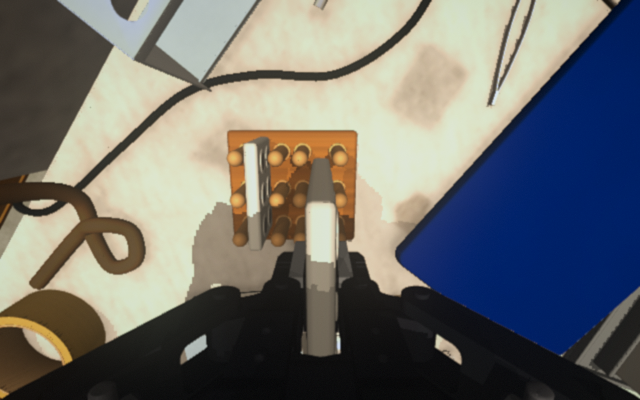

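View pics/s6.png

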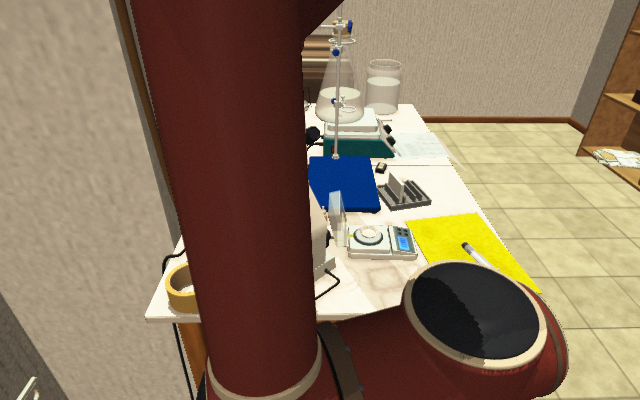

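Run:
```python
import cv2
i=cv2.imread("pics/w6.png")[120:270,220:370];cv2.imwrite("pics/z11.png",cv2.resize(i,None,fx=4,fy=4,interpolation=2))
```

```text
(no output)
```

View pics/z11.png

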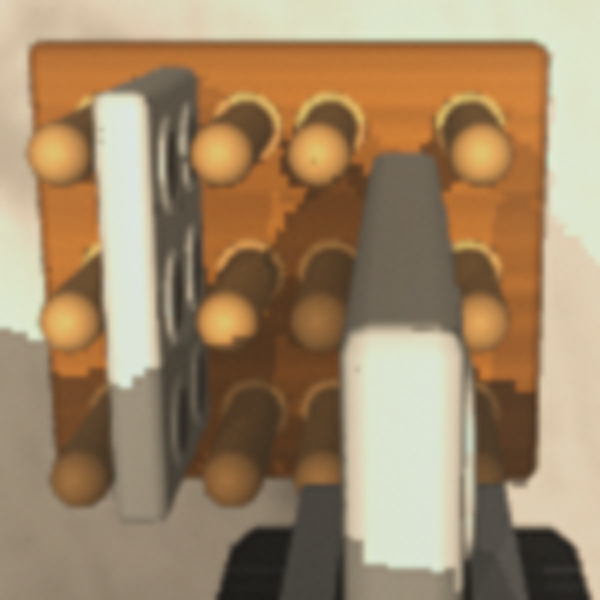

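Run:
```python
from h import *
w=cam("wrist");d=cam("side")
W=lambda x,y:np.array([220+x/4-.4,120+y/4-.4])
T={(1,-.015):(481,154),(0,-.015):(480,322),(1,.015):(317,153),(0,.015):(320,322),(1,.033):(222,154),(0,.033):(228,322),(-1,.033):(233,478),(1,.063):(60,154),(0,.063):(70,322),(-1,.063):(80,478)}
ob=[(w,(.032*k[0],k[1],.055),W(*v)) for k,v in T.items()]
p,r=fitpose(ob,[.64,-.07,.1]);print("rack wrist",p.round(4),abs(r).max().round(2))
o=ctrl.get_obs();t=o['tool_pos'];zb=t[2]-.0677
# held plate: far end corners lower (z=zb) and upper (z=zb+.1)
ob=[(w,(.04,.005,zb),W(375,156)),(w,(.04,-.005,zb),W(434,156)),(w,(.04,.005,zb+.1),W(346,326)),(w,(.04,-.005,zb+.1),W(462,330))]
p2,r=fitpose(ob,[.64,-.07,.1]);print("plate wrist",p2.round(4),r.round(1).tolist(),t)
for P in (p,):
    c,s=np.cos(p[2]),np.sin(p[2]);g=p2[:2]-p[:2];print("plate in rack",[c*g[0]+s*g[1],-s*g[0]+c*g[1],p2[2]-p[2]])
```

```text
rack wrist [ 0.6401 -0.0703  0.1136] 0.47
plate wrist [ 0.6391 -0.0696  0.0825] [[-1.4, -1.2], [0.7, -0.7], [-1.3, 0.4], [2.2, 0.4]] [ 0.6401471  -0.07147084  0.1715665 ]
plate in rack [np.float64(-0.0009165823638736611), np.float64(0.0007695619529652349), np.float64(-0.03109610547038784)]
```

The wrist view alone puts the plate within 1 mm of the slot centre and agrees with the side-view fit. I'll lower it, slowing at the end.

```bash
python3 -m crank '[{"x":0,"y":0,"z":0.3,"roll":0},{"x":0,"y":0,"z":0.3,"roll":0},{"x":0,"y":0,"z":0.3,"roll":0},{"x":0,"y":0,"z":0.3,"roll":0},{"x":0,"y":0,"z":0.15,"roll":0},{"x":0,"y":0,"z":0,"roll":0},{"x":0,"y":0,"z":0,"roll":0}]';  python3 - <<'E'
from h import *
save("side","d7");save("wrist","w7")
i=cv2.imread("pics/d7.png")[105:195,275:365];j=cv2.imread("pics/w7.png")[120:270,220:370];cv2.imwrite("pics/z12.png",np.hstack([cv2.resize(i,(390,390)),cv2.resize(j,(390,390))]))
E
```

```text
t: 11.88
tool_pos: [0.6402, -0.0715, 0.0902]
tool_rot: [3.136, 0.179, 0.002]
contact_force: [1.3, 0.0, -1.2]
opening: 0.0092
```

View pics/z12.png

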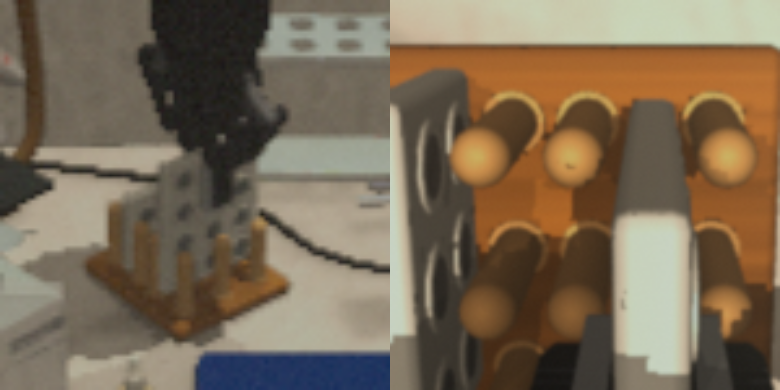

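The plate is between the peg rows with no contact. I'll feel for the floor.

```bash
python3 -m crank '[{"x":0,"y":0,"z":0.05,"roll":0},{"x":0,"y":0,"z":0.05,"roll":0},{"x":0,"y":0,"z":0.03,"roll":0},{"x":0,"y":0,"z":0,"roll":0},{"x":0,"y":0,"z":0,"roll":0}]'; python3 -m crank '[{"x":0,"y":0,"z":0.03,"roll":0},{"x":0,"y":0,"z":0,"roll":0},{"x":0,"y":0,"z":0,"roll":0}]'
```

```text
t: 12.6
tool_pos: [0.6396, -0.0714, 0.0816]
tool_rot: [3.137, 0.179, 0.0]
contact_force: [0.3, -0.4, -1.2]
opening: 0.009
t: 12.98
tool_pos: [0.6396, -0.0714, 0.0797]
tool_rot: [3.137, 0.179, 0.0]
contact_force: [0.4, 0.4, -1.7]
opening: 0.0093
```

```bash
python3 -m crank '[{"x":0,"y":0,"z":0.02,"roll":0},{"x":0,"y":0,"z":0,"roll":0},{"x":0,"y":0,"z":0,"roll":0}]'; python3 -m crank '[{"x":0,"y":0,"z":0.02,"roll":0},{"x":0,"y":0,"z":0,"roll":0},{"x":0,"y":0,"z":0,"roll":0}]'
```

```text
t: 13.35
tool_pos: [0.6398, -0.0715, 0.0797]
tool_rot: [3.136, 0.179, 0.0]
contact_force: [-4.2, 1.5, 5.4]
opening: 0.0093
t: 13.72
tool_pos: [0.64, -0.0715, 0.0797]
tool_rot: [3.136, 0.179, 0.001]
contact_force: [-5.8, -0.1, 10.0]
opening: 0.009
```

The floor is reached at TCP z 0.0797, as predicted, with 10 N up. I'll ease the grip, open part way and retreat upward.

```bash
python3 -m crank '[{"x":0,"y":0,"z":-0.02,"roll":0},{"x":0,"y":0,"z":0,"roll":0},{"x":0,"y":0,"z":0,"roll":0}]' 1 20; python3 -m crank '[{"x":0,"y":0,"z":0,"roll":0},{"x":0,"y":0,"z":0,"roll":0},{"x":0,"y":0,"z":0,"roll":0},{"x":0,"y":0,"z":0,"roll":0},{"x":0,"y":0,"z":0,"roll":0}]' 0.65;  python3 - <<'E'
from h import *
save("side","d8");save("wrist","w8")
i=cv2.imread("pics/d8.png")[105:195,275:365];j=cv2.imread("pics/w8.png")[120:320,220:420];cv2.imwrite("pics/z13.png",np.hstack([cv2.resize(i,(390,390)),cv2.resize(j,(390,390))]))
E
```

```text
t: 14.1
tool_pos: [0.6401, -0.0715, 0.0797]
tool_rot: [3.136, 0.179, 0.002]
contact_force: [-2.7, 0.5, 6.3]
opening: 0.0095
t: 14.72
tool_pos: [0.6395, -0.0714, 0.0784]
tool_rot: [-3.136, -0.179, 0.0]
contact_force: [-0.3, -0.6, 0.4]
opening: 0.0296
```

View pics/z13.png

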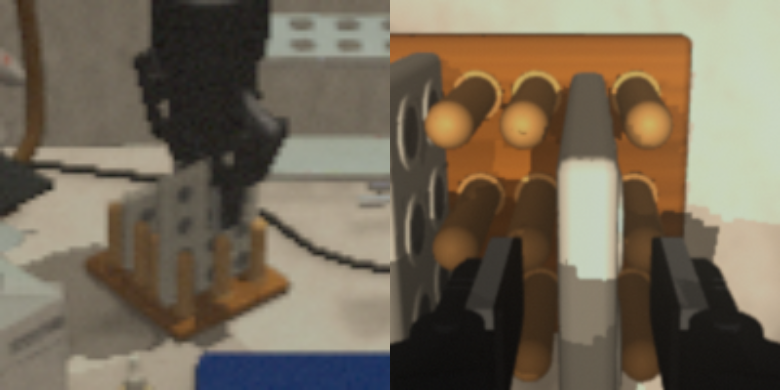

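The fingers are clear on both sides and the plate stands upright. I'll retreat upward.

```bash
python3 -m crank '[{"x":0,"y":0,"z":-0.15,"roll":0},{"x":0,"y":0,"z":-0.3,"roll":0},{"x":0,"y":0,"z":-0.5,"roll":0},{"x":0,"y":0,"z":-0.7,"roll":0},{"x":0,"y":0,"z":-0.7,"roll":0},{"x":0,"y":0,"z":-0.7,"roll":0},{"x":0,"y":0,"z":-0.7,"roll":0},{"x":0,"y":0,"z":-0.5,"roll":0},{"x":0,"y":0,"z":0,"roll":0},{"x":0,"y":0,"z":0,"roll":0}]';  python3 - <<'E'
from h import *
save("side","d9");save("wrist","w9")
i=cv2.imread("pics/d9.png")[105:195,275:365];j=cv2.imread("pics/w9.png")[90:240,230:380];cv2.imwrite("pics/z14.png",np.hstack([cv2.resize(i,(400,400)),cv2.resize(j,(400,400))]))
E
```

```text
t: 16.08
tool_pos: [0.6392, -0.0713, 0.3329]
tool_rot: [-3.136, -0.179, 0.001]
contact_force: [0.0, -0.8, -1.5]
opening: 0.0296
```

View pics/z14.png

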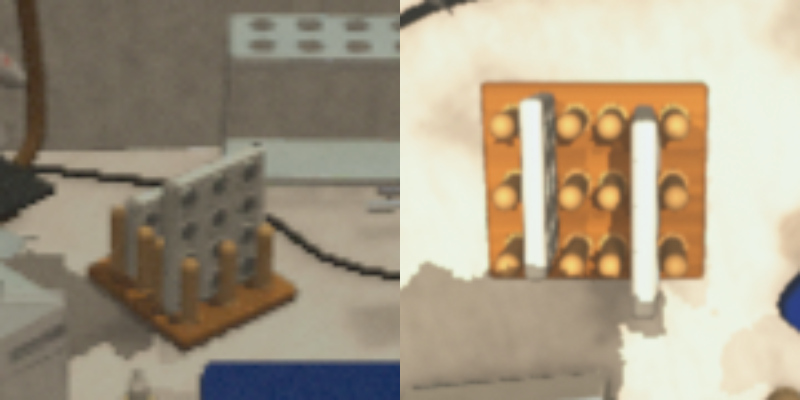

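View pics/d9.png

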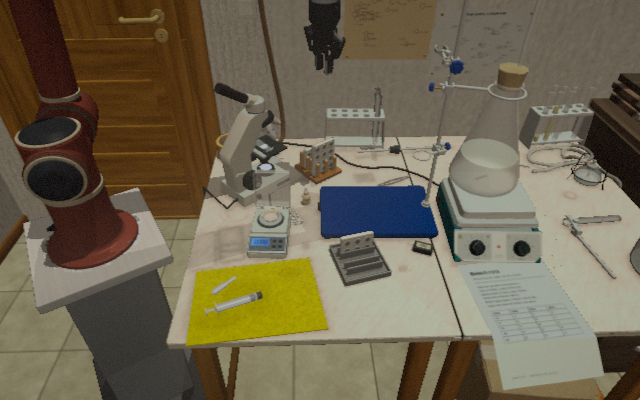

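Run:
```python
from h import *
w=cam("wrist")
W=lambda x,y:np.array([230+(x-400)/2.667-.3,90+y/2.667-.3])
H=.112
ob=[(w,(.04,.005,H),W(631,120)),(w,(.04,-.005,H),W(657,120)),(w,(-.04,.005,H),W(633,316)),(w,(-.04,-.005,H),W(658,316))]
p,r=fitpose(ob,[.64,-.07,.1]);print(p.round(4),r.round(1).tolist())
q=np.array([.6398,-.071,.1135]);c,s=np.cos(q[2]),np.sin(q[2]);g=p[:2]-q[:2];print("top in slot",c*g[0]+s*g[1],-s*g[0]+c*g[1],p[2]-q[2])
o=ctrl.get_obs();print(o['t'],abs(o['dq']).max())
ctrl.finish_job()
```

```text
[ 0.6399 -0.0712  0.1222] [[-0.0, -0.6], [0.0, -0.7], [0.1, 0.8], [-0.1, 0.8]]
top in slot 3.446574732623409e-05 -0.00022149954760591553 0.008739582233117202
16.225 0.004048177454090637
the job is handed in; nothing more can be done
```

The large plate now stands on edge in the empty slot of the wooden rack, and the job was handed in at about 16.2 s. I lifted it straight up out of the tray, carried it at about 0.45 m and lowered it until the wrist force rose to about 10 N up. I then eased the grip, opened the jaws and moved the arm up clear of everything.

- **Position:** a fit to the last wrist picture puts the plate's top edge within 1 mm of the slot's middle and about 0.5 degrees off its direction. With the lower edge down on the floor, that means it stands nearly upright. The measured tool height at touchdown, 79.7 mm, matched what I predicted for the plate resting on the floor.
- **Small plates:** both look to be standing where they were in the last side and wrist pictures. I checked this by eye and did not measure it.
- **Disagreements:** the first plate yaw, from the scene and side pictures alone, was -0.31 rad. A fit that included the wrist picture gave -0.28, and I used that. One estimate of the held plate's yaw, made just before lowering, was 0.03 rad off; the final fit did not show that error. No check failed.

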